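# Set the extraction damper and pull the clogged filter

## Task

Turn the blue damper wheel until the yellow pointer on its far rim lines up with the red setting marker on the drum. Then tip the orange clogged filter cassette forward out of the packed rack by its top edge, grip it, and set it down in the middle of the black tray without dropping it. Leave the red marker where it is, the damper as set, the blue cassettes standing in the rack and the paint tin and bottle alone.

Things in the scene. Friction and masses are not known exactly. Their poses are not given: they have to be found in the camera images.
- wheel_axis (a point): Centre of the blue handwheel, on its vertical axis, at the height of the rim's centre line (106 mm above the bench). Rim: round bar 14 mm thick, centre line of radius 60 mm. Hub radius 16 mm, top 118 mm up. Three spokes 10 mm thick, one in line with the pointer, the others 120 degrees to each side: the rim is clear opposite the pointer.
- wheel (a joint): Angle of the handwheel (rad), positive anticlockwise seen from above, range -1.35 to 1.35; 0 has the pointer on the drum's x axis (far side). It turns with about 0.12 N m of friction and stays where it is left.
- pointer (a point): Tip region of the yellow pointer, which is fixed to the wheel's rim, reaches out to 93 mm from the axis and hangs down over the drum's side to 43 mm above the bench. This point is 88 mm from the axis, 46 mm above the bench.
- mark (a point): Outer end of the red setting marker, a tab 14 x 10 x 22 mm low on the drum's side, 86 mm from the axis, 26 mm above the bench. The setting is reached when the pointer is straight above it, at the same angle about the axis. It is stiff (0.6 N m) and is not to be moved.
- rack_floor (a point): Centre of the green rack's floor, 15 mm above the bench, fixed. Its x axis points from the cassettes' spines (front) to their rear edges; y runs along the row of three (slots at y = -42, 0, 42 mm; gaps 2 mm; end walls 90 mm high). The rear is open. A lip 4 mm high before the spines stops the lower front edges.
- clogged_mid (a point): Centre of the orange clogged filter cassette, a loose block 130 (x, spine to rear) x 40 (y) x 160 mm (z, up), about 0.26 kg; x axis from spine to rear. It stands in one of the three slots, its rear edge level with the others', its top 175 mm above the bench.
- clean_a_mid (a point): Centre of one blue cassette, same size and axes as the orange one; loose, must stay standing in the rack.
- clean_b_mid (a point): Centre of the other blue cassette, same size and axes; loose, must stay standing in the rack.
- tray_mid (a point): Centre of the floor (4 mm above the bench) of the fixed black plastic tray, 220 (x) x 200 (y) mm outside, walls 4 mm thick and 12 mm high.
- paint_tin: Paint tin, bystander, 84 mm in diameter, 110 mm high, loose; origin at the centre of its underside.
- thinner: Thinner bottle, bystander, 64 mm in diameter, 150 mm high, loose; origin at the centre of its underside.
- damper: The metal drum that carries wheel, scale and marker, fixed; origin at the centre of its foot on the bench. Drum radius 74 mm, top 64 mm above the bench; foot radius 90 mm. Its x axis points roughly away from the robot, through the middle of the scale.
- rest_bar (a point): Middle of the rubber bar, 12 mm thick, along the rack's front, 127 mm before the rack's centre and 70 mm above the bench. A cassette tipped forward about its lower front edge past its balance (about 40 degrees) falls against this bar, leaning about 45 to 50 degrees, and stays there.
Mind the look-alikes: they are no part of the job. Of the things shaped like the part that bears rack_floor, the green one is meant. Leave any purple look-alike of the part that bears clogged_mid alone.

How it is judged:
On the way, in this order (a step that is already met when the one before it is completed fails the run):
1. the pointer is over the red marker (within 7 mm sideways) while the orange cassette still stands in the rack (horizontal distance between pointer and mark below 0.007 m and angle between clogged_mid's own z axis and vertical below 0.2 rad and distance of clogged_mid from where it was at the start of the episode below 0.03 m), for 0.3 s.
2. the orange cassette is tipped more than 30 degrees while still in the rack (angle between clogged_mid's own z axis and vertical above 0.52 rad and distance between clogged_mid and rack_floor below 0.175 m), for 0.1 s.
At the end, for the whole second after the job is handed in: Pointer within 7 mm of the red marker (horizontally), wheel still; orange cassette at rest in the tray, any attitude, centre within 60 mm of the tray's centre along each side and below 105 mm; both blue cassettes upright in the rack, within 30 mm of their start (horizontal distance between pointer and mark below 0.007 m and velocity of joint wheel between -0.05 and 0.05 rad/s and x of clogged_mid in the frame of tray_mid between -0.06 and 0.06 m and y of clogged_mid in the frame of tray_mid between -0.06 and 0.06 m and height (world z) of clogged_mid below 0.105 m and linear speed of clogged below 0.03 m/s and angle between each of clean_a_mid, clean_b_mid's own z axis and vertical below 0.2 rad and distance of each of clean_a_mid, clean_b_mid from where it was at the start of the episode below 0.03 m); the robot touches nothing.
It fails at once if the red marker is pushed more than 6 mm round the drum (distance of mark from where it was at the start of the episode above 0.006 m).
It fails at once if a blue cassette is pulled out of place by more than 50 mm or tipped more than 23 degrees (distance of any of clean_a_mid, clean_b_mid from where it was at the start of the episode above 0.05 m or angle between any of clean_a_mid, clean_b_mid's own z axis and vertical above 0.4 rad).
It fails at once if the paint tin or the bottle is moved more than 30 mm or tipped (distance of any of paint_tin, thinner from where it was at the start of the episode above 0.03 m or angle between any of paint_tin, thinner's own z axis and vertical above 0.3 rad).
It fails at once if the orange cassette is dropped (falls free faster than 1.1 m/s, that is from more than about 60 mm) (linear speed of clogged above 1.1 m/s and contact force between the fingers and clogged below 0.3 N).
It also fails if it takes over 72 s, if anything falls off the work surface, if the arm or the gripper's body presses on something with over 40 N, if the wrist force passes 120 N, or if a joint passes its speed limit or range.

## Robot

A 6-joint arm with a two-finger parallel gripper is mounted at the origin on the work surface. World frame = base frame: x ahead of the robot, y to its left, z up, the work surface at z = 0. Lengths are in m, angles in rad, forces in N, time in s.
With the tool pointing down it reaches from about 0.375 to 0.9 m from the base axis. Payload 3.1 kg.
Tool frame: the origin (TCP) lies on the front face of the gripper's body, between the roots of the fingers; the fingertips stand 70 mm ahead of it and the grasp point (between the pads) lies ahead of it (bot.tcp_to_grasp is the z of the grasp point in the tool frame, in m); z points along the fingers, y is the line along which they close (so a half turn about z gives the same grasp; the last joint's range is limited). The gripper opens to 87 mm and grips with 3 to 60 N. Pads are 19 mm wide; open, the fingers measure 117 mm over their backs; the gripper's body (75 mm by 190 mm) begins 51 mm behind the grasp point.
Start: joints at [0.965, 0.527, 1.433, -0, 1.181, -0.178], TCP at [0.259, 0.569, 0.292] pointing down, gripper open.
Joint ranges: [-3.08, 3.08], [-0.75, 2.2], [0.22, 2.44], [-1.43, 4.57], [0, 2.65], [-2.85, 2.85]. Speed limits (rad/s): [2.79, 2.79, 3.14, 3.14, 3.14, 3.14].

## Interface

Orientations are given as a unit quaternion [w, x, y, z].
In Python, from plant import bot gives the robot as it stands.
- The arm moves only by the tool carry_out, never from a script. Its argument "steps" is a list of rows, each a list of 6 numbers: the shift along the tool's x, y, z as a fraction of full scale, then the turn, a rotation vector about the tool's x, y, z as a fraction of full scale. In form: [[dx, dy, dz, ax, ay, az], ...]. A call has 1 to 8 rows; each row is the pose to reach, as a shift and turn from the pose commanded when the call began, along the tool's axes at that moment; what a row does not reach only later rows make up. Full scale, the value 1, is 0.5 m for a shift and 45 degrees for a turn. A row lasts 1/12 s, in which the tool goes at most 41.7 mm and 7.16 degrees, less where a joint would pass 70% of its speed; a pose out of reach is approached as far as the arm can. A call with a number of a shift or a turn outside -1 to 1 is refused whole. A call with a gripper value outside its range is refused whole. "fingers" is the opening, from 0 (shut) to 1 (fully open), set as the call begins (left out, the last holds). The fingers move at their own pace and stop on an object; "newtons" is the grip in N (left out, the last holds). Time passes only in rows, so rows that repeat a pose let the fingers close. It gives the time, the measured TCP pose, the force, the opening and the grip force at its end, in the units of the state.
- bot.sense(): the state, without advancing time (a new reading comes with each control period).
- bot.camera(name): name is "scene" or "top" or "wrist"; returns the picture (384x512x3 uint8, red, green, blue); there is no depth.
- bot.camera_params(name): a dict with "fx", "fy", "cx", "cy" (pixels), "k1" (the pictures are not rectified: a ray, as slopes to the right and down, at radius r is drawn at 1 + k1 r^2 times it, then the intrinsics apply), "T" (4x4, takes a point from camera to world coordinates). Camera axes: x right, y up, looking along -z (the intrinsics and any distortion apply to the point x, -y, -z); pixel columns grow to the right and rows downward; lengths in m; the calibration is good to about 2 mm. A picture is of the moment at which its call begins: read the wrist's pose just before it. camera_params takes no time and is no camera call; for the wrist camera it gives the pose at the moment of the call.
- bot.finish_job(): hands the job in; it is judged then, once.
The state is a dict: "t": time; "joints": joint angles; "qd": joint speeds; "joint_efforts": joint torques, N m; "eef_pos": TCP position; "eef_rot": TCP orientation; "wrist_force": force on the tool from outside, world axes, zero at the start; "torque": the same for the moment, N m; "grip_width": finger opening in m; "grip_force": force on a finger pad.
Only numpy, scipy, OpenCV 4.12 (cv2) and the standard library are available. Lean on these libraries where they do the work, as an engineer would, in place of code of your own. Each camera call takes 0.05 s, during which the arm holds its last target. There are 200 camera calls.

## Working session

There is one attempt and no reset: what is moved stays moved. The work goes in short steps, Python scripts to look and compute and a tool call to move; the robot and the scene stay as the last step left them, time stands still between calls to the robot, and variables do not carry over. Pictures are saved under pics/ and viewed, at most 10 in all, crops included, and the job is handed in when it is done.

Besides the shell and the picture viewer there is one more tool, called after "Request:" as name(argument=value, ...), one argument or row to a line, values as JSON. carry_out: Moves the arm, as the interface text tells. Shift numbers are shares of 0.5 m and turn numbers shares of 45 degrees, none past 1 either way. Its arguments: {"type":"object","properties":{"steps":{"type":"array"},"fingers":{"type":"number"},"newtons":{"type":"number"}},"required":["steps"]}

```bash
ls; mkdir -p pics; python3 - <<'E'
from plant import bot
import cv2,numpy as np
s=bot.sense();print({k:np.round(v,3).tolist() for k,v in s.items()},bot.tcp_to_grasp)
a=bot.camera("scene");b=bot.camera("top")
cv2.imwrite("pics/scene.png",a[...,::-1]);cv2.imwrite("pics/top.png",b[...,::-1])
for n in("scene","top","wrist"):
    p=bot.camera_params(n);print(n,{k:np.round(v,3).tolist() for k,v in p.items()})
E
```

```text
pics
{'t': 0.0, 'joints': [0.964, 0.528, 1.434, -0.0, 1.181, -0.179], 'qd': [-0.001, -0.001, -0.002, -0.0, 0.0, -0.001], 'joint_efforts': [-0.001, -44.004, -17.66, 0.063, 0.058, -0.0], 'eef_pos': [0.259, 0.568, 0.291], 'eef_rot': [-0.0, 0.212, 0.977, -0.001], 'wrist_force': [-0.835, -0.773, 0.909], 'torque': [0.009, 0.024, 0.027], 'grip_force': 0.0, 'grip_width': 0.087} 0.051
scene {'fx': 436.671, 'fy': 436.671, 'cx': 259.126, 'cy': 198.524, 'k1': -0.153, 'T': [[-0.824, -0.379, 0.42, 0.988], [0.566, -0.544, 0.62, 0.751], [-0.007, 0.749, 0.663, 0.829], [0.0, 0.0, 0.0, 1.0]]}
top {'fx': 400.14, 'fy': 400.14, 'cx': 259.798, 'cy': 184.572, 'k1': -0.034, 'T': [[-0.011, 0.998, -0.066, 0.422], [-1.0, -0.011, 0.006, 0.058], [0.005, 0.066, 0.998, 1.282], [0.0, 0.0, 0.0, 1.0]]}
wrist {'fx': 303.841, 'fy': 303.841, 'cx': 258.449, 'cy': 187.549, 'k1': -0.061, 'T': [[0.415, -0.87, -0.266, 0.185], [0.91, 0.396, 0.122, 0.602], [-0.001, -0.293, 0.956, 0.384], [0.0, 0.0, 0.0, 1.0]]}
```

View pics/scene.png

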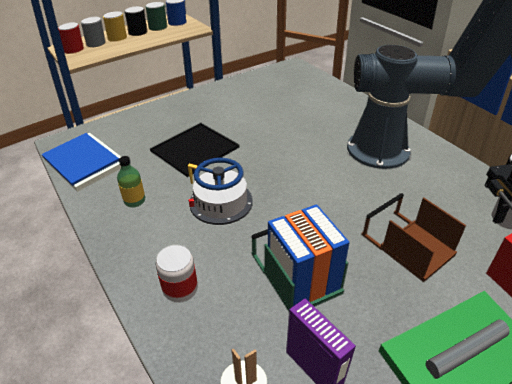

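View pics/top.png

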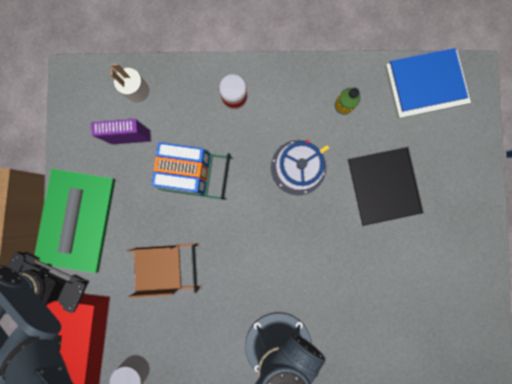

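Scene view: the green rack is at about (305,255), with the orange cassette in its middle slot at (310,235) and the damper at (220,185). The top view has the rack at (183,170), its bar at (228,175), the wheel at (302,165), the yellow pointer at (324,150), the tray at (385,187), the bottle at (348,100) and the tin at (233,90).

Candidates:
- **Rack:** green (183,170), which is the one meant, or brown (160,270), a decoy.
- **Cassette:** orange (180,170), which is the one meant, or purple (120,130), a decoy.
- **Tray:** black (385,187), which is the one meant, or the blue book (428,82) or green mat (75,220).
- **Red marker:** the tab on the drum at scene (193,202), not the red box.

```bash
cat > h.py <<'E'
import cv2,numpy as np
def ray(p,uv):
    K=np.array([[p["fx"],0,p["cx"]],[0,p["fy"],p["cy"]],[0,0,1.]])
    q=(np.array(uv,float)-[p["cx"],p["cy"]])/[p["fx"],p["fy"]]
    u=q.copy()
    for _ in range(20): u=q/(1+p["k1"]*(u**2).sum(-1,keepdims=True))
    T=np.array(p["T"]);d=np.concatenate([u*[1,-1],-np.ones(u.shape[:-1]+(1,))],-1)@T[:3,:3].T
    return T[:3,3],d
def onz(p,uv,z):
    o,d=ray(p,uv);return o+d*((z-o[2])/d[...,2:])
def proj(p,X):
    T=np.array(p["T"]);c=(np.array(X)-T[:3,3])@T[:3,:3];u=np.stack([c[...,0],-c[...,1]],-1)/-c[...,2:]
    return u*(1+p["k1"]*(u**2).sum(-1,keepdims=True))*[p["fx"],p["fy"]]+[p["cx"],p["cy"]]
def tri(ps,uvs):
    A=0;b=0
    for p,u in zip(ps,uvs):
        o,d=ray(p,u);d=d/np.linalg.norm(d);M=np.eye(3)-np.outer(d,d);A=A+M;b=b+M@o
    return np.linalg.solve(A,b)
def mask(img,lo,hi,roi):
    m=cv2.inRange(cv2.cvtColor(img,cv2.COLOR_RGB2HSV),np.array(lo),np.array(hi));z=np.zeros_like(m);x0,y0,x1,y1=roi;z[y0:y1,x0:x1]=m[y0:y1,x0:x1];return z
def cen(m):
    y,x=np.nonzero(m);return np.array([x.mean(),y.mean()]),len(x)
def big(m):
    c=max(cv2.findContours(m,0,2)[0],key=cv2.contourArea);return c
E
python3 - <<'E'
from plant import bot
from h import *
P=bot.camera_params("top");S=bot.camera_params("scene")
a=cv2.imread("pics/scene.png")[...,::-1].copy();b=cv2.imread("pics/top.png")[...,::-1].copy()
# tray
m=mask(b,(0,0,0),(180,255,45),(340,140,430,230));r=cv2.minAreaRect(big(m));print("tray",r,onz(P,r[0],.012),onz(P,cv2.boxPoints(r),.012).round(3).tolist())
# orange top
m=mask(b,(5,120,100),(20,255,255),(145,135,215,200));r=cv2.minAreaRect(big(m));print("orange",r,onz(P,cv2.boxPoints(r),.175).round(3).tolist())
# cassettes block blue+white+orange
m=mask(b,(100,80,60),(125,255,255),(145,135,215,200));r=cv2.minAreaRect(np.argwhere(m)[:,::-1].astype(np.float32));print("block",r,onz(P,cv2.boxPoints(r),.175).round(3).tolist())
# wheel
m=mask(b,(100,80,30),(125,255,255),(265,130,335,200));e=cv2.fitEllipse(big(m));print("wheel",e,onz(P,e[0],.109))
m=mask(b,(22,120,120),(35,255,255),(300,130,340,170));c,n=cen(m);print("ptr",c,n,onz(P,c,.09), np.argwhere(m)[:,::-1].max(0),np.argwhere(m)[:,::-1].min(0))
for nm,i,p,roi in(("t",b,P,(265,125,340,200)),("s",a,S,(180,150,260,230))):
    for lo,hi in(((0,130,80),(4,255,255)),((174,130,80),(180,255,255)),((22,120,100),(35,255,255))):
        m=mask(i,lo,hi,roi)
        if m.any(): print(nm,lo,cen(m),onz(p,cen(m)[0],.026 if lo[0]!=22 else .09))
m=mask(b,(0,0,0),(180,255,60),(222,145,235,205));c=np.argwhere(m)[:,::-1];print("bar",c.min(0),c.max(0),c.mean(0),onz(P,c.mean(0),.072))
for n,u,z in(("tin",(233,84),.11),("bottle",(353,93),.15)):print(n,onz(P,u,z))
v=cv2.resize(b[120:210,140:345],None,fx=3.9,fy=3.9,interpolation=2);w=cv2.resize(a[150:310,170:350],(405,360),interpolation=2)
V=np.zeros((351+0,800,3),np.uint8);V[:]=cv2.resize(v,(800,351))
W=np.zeros((249,800,3),np.uint8);q=cv2.resize(a[150:240,175:265],(249,249),interpolation=2);W[:,:249]=q;q=cv2.resize(a[200:310,245:355],(249,249),interpolation=2);W[:,260:509]=q
cv2.imwrite("pics/crop.png",np.vstack([V,W])[...,::-1])
E
```

```text
tray ((412.1364440917969, 180.08482360839844), (64.24105834960938, 4.122594356536865), 76.86598205566406) [ 0.51511503 -0.43746004  0.012     ] [[0.615, -0.411, 0.012], [0.618, -0.424, 0.012], [0.416, -0.464, 0.012], [0.413, -0.451, 0.012]]
orange ((180.36000061035156, 167.02000427246094), (52.771209716796875, 15.473591804504395), 10.304845809936523) [[0.539, 0.348, 0.175], [0.582, 0.341, 0.175], [0.554, 0.196, 0.175], [0.511, 0.204, 0.175]]
block ((180.38998413085938, 167.26998901367188), (54.0229606628418, 45.679100036621094), 8.13010311126709) [[0.494, 0.355, 0.175], [0.621, 0.338, 0.175], [0.598, 0.189, 0.175], [0.472, 0.207, 0.175]]
wheel ((301.7032775878906, 163.14918518066406), (42.75874710083008, 43.12313461303711), 120.89968872070312) [ 0.56155978 -0.07287487  0.109     ]
ptr [324.12903226 148.87096774] 31 [ 0.60635642 -0.14337727  0.09      ] [328 152] [320 146]
t (0, 130, 80) (array([307., 140.]), 3) [ 0.64519218 -0.10038559  0.026     ]
t (174, 130, 80) (array([307., 141.]), 3) [ 0.64198649 -0.10032168  0.026     ]
t (22, 120, 100) (array([324.12903226, 148.87096774]), 31) [ 0.60635642 -0.14337727  0.09      ]
s (0, 130, 80) (array([191.03333333, 201.83333333]), 30) [ 0.64126844 -0.09659144  0.026     ]
s (174, 130, 80) (array([192.5, 203.5]), 2) [ 0.64115178 -0.0881441   0.026     ]
s (22, 120, 100) (array([191.83333333, 166.88888889]), 18) [ 0.59846725 -0.15829849  0.09      ]
bar [222 155] [229 198] [225.4    175.3375] [0.53122666 0.15529456 0.072     ]
tin [0.80176725 0.12823849 0.11      ]
bottle [ 0.75935026 -0.22083729  0.15      ]
```

View pics/crop.png

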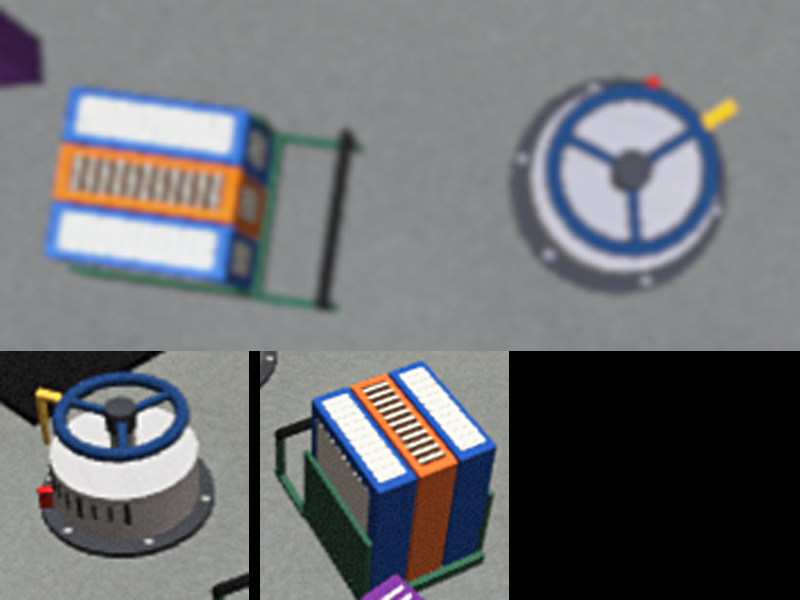

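The crop confirms the choice. The orange cassette is in the middle slot with its spine towards the bar (-y). The pointer is at about -57° and the red marker at about -17°, at crop pixels (735,110) and (654,80). The wheel therefore has to turn about +40°. Next I measure the tray again and work out the approach to the rim.

```bash
cat >> h.py <<'E'
from scipy.spatial.transform import Rotation as Ro
def now(bot):
    s=bot.sense();q=s["eef_rot"];return np.array(s["eef_pos"]),Ro.from_quat([q[1],q[2],q[3],q[0]]),s
def down(yaw): # tool z down, tool y at yaw (deg) in world
    a=np.deg2rad(yaw);y=np.array([np.cos(a),np.sin(a),0]);z=np.array([0,0,-1.]);return Ro.from_matrix(np.stack([np.cross(y,z),y,z],1))
def row(p0,R0,p,R):
    return np.r_[R0.inv().apply(np.array(p)-p0)/.5,(R0.inv()*R).as_rotvec()/np.deg2rad(45)].round(3).tolist()
C=np.array([.5616,-.0729])
RX=np.array([np.sin(np.deg2rad(7.9)),np.cos(np.deg2rad(7.9)),0]);RY=np.array([-RX[1],RX[0],0])
REAR=np.array([.5575,.3465,0]) # rear face centre of orange
E
python3 - <<'E'
from plant import bot
from h import *
P=bot.camera_params("top");b=cv2.imread("pics/top.png")[...,::-1].copy()
m=(b[140:235,335:435].max(2)<75).astype(np.uint8)*255;c=big(cv2.morphologyEx(m,cv2.MORPH_CLOSE,np.ones((5,5))))+[335,140];r=cv2.minAreaRect(c)
print("tray",r,onz(P,r[0],.010),onz(P,cv2.boxPoints(r),.010).round(3).tolist())
p,R,s=now(bot)
g=C-.06*np.array([np.cos(np.deg2rad(-57.5)),np.sin(np.deg2rad(-57.5))]);print(g)
for k,f in((1,65.5-41),(2,65.5-82),(3,-57.5)):
    q=p+(np.r_[g,.26]-p)*k/3;print(row(p,R,q,down(f)));p,R=q,down(f)
E
```

```text
tray ((385.11175537109375, 185.75296020507812), (67.89923095703125, 61.28285598754883), 77.47119140625) [ 0.49799535 -0.35011108  0.01      ] [[0.584, -0.232, 0.01], [0.626, -0.428, 0.01], [0.412, -0.468, 0.01], [0.372, -0.274, 0.01]]
[ 0.52936202 -0.02229651]
[-0.327, -0.283, 0.021, -0.002, 0.0, 0.911]
[-0.577, 0.001, 0.028, 0.0, 0.0, 0.911]
[-0.218, 0.19, 0.014, 0.0, 0.0, 0.911]
```

Request:
carry_out(
  steps=[
    [-0.327,-0.283,0.021,0,0,0.911],
    [-0.327,-0.283,0.021,0,0,0.911],
    [-0.327,-0.283,0.021,0,0,0.911],
    [-0.327,-0.283,0.021,0,0,0.911],
    [-0.327,-0.283,0.021,0,0,0.911],
    [-0.327,-0.283,0.021,0,0,0.911],
    [-0.327,-0.283,0.021,0,0,0.911],
  ],
  fingers=0.45,
)

```text
t: 0.68
eef_pos: [0.3502, 0.3695, 0.2813]
eef_rot: [-0.0, 0.544, 0.839, -0.001]
wrist_force: [-1.4, 0.6, -0.1]
grip_width: 0.0482
grip_force: 0.0
```

Request:
carry_out(
  steps=[
    [-0.577,0.001,0.028,0,0,0.911],
    [-0.577,0.001,0.028,0,0,0.911],
    [-0.577,0.001,0.028,0,0,0.911],
    [-0.577,0.001,0.028,0,0,0.911],
    [-0.577,0.001,0.028,0,0,0.911],
    [-0.577,0.001,0.028,0,0,0.911],
    [-0.577,0.001,0.028,0,0,0.911],
    [-0.577,0.001,0.028,0,0,0.911],
  ],
)

```text
t: 1.35
eef_pos: [0.4737, 0.1054, 0.2678]
eef_rot: [0.002, 0.802, 0.597, 0.001]
wrist_force: [-0.1, -0.3, -0.1]
grip_width: 0.0392
grip_force: 0.0
```

Request:
carry_out(
  steps=[
    [-0.218,0.19,0.014,0,0,0.911],
    [-0.218,0.19,0.014,0,0,0.911],
    [-0.218,0.19,0.014,0,0,0.911],
    [-0.218,0.19,0.014,0,0,0.911],
    [-0.218,0.19,0.014,0,0,0.911],
    [-0.218,0.19,0.014,0,0,0.911],
    [-0.218,0.19,0.014,0,0,0.911],
    [-0.218,0.19,0.014,0,0,0.911],
  ],
)

```text
t: 2.02
eef_pos: [0.5296, -0.0205, 0.2606]
eef_rot: [-0.0, 0.959, 0.282, -0.0]
wrist_force: [-0.9, -0.0, 0.2]
grip_width: 0.0388
grip_force: 0.0
```

```bash
python3 - <<'E'
from plant import bot
from h import *
p,R,s=now(bot);print(s["t"],p,R.as_matrix()[:,1:].round(3).tolist(),s["grip_width"],np.round(s["joints"],2))
Pw=bot.camera_params("wrist");w=bot.camera("wrist");cv2.imwrite("pics/w1.png",w[...,::-1])
print("hub px",proj(Pw,np.r_[C,.118]))
print(row(p,R,[.5294,-.0223,.158],down(-57.5)))
E
```

```text
2.0167 [ 0.52964708 -0.02052851  0.26055579] [[0.542, -0.0], [-0.841, 0.0], [-0.001, -1.0]] 0.03881410759460551 [-0.25  0.44  1.7   0.    0.99  0.75]
hub px [333.91447168 198.96925951]
[-0.002, 0.003, 0.205, -0.001, 0.0, 0.007]
```

View pics/w1.png

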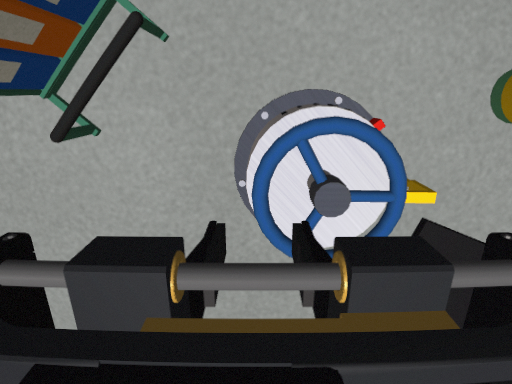

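The wrist view shows the hub at (332,197), where I predicted (334,199). The pointer is at (422,192), the red marker at (378,124), and the rim is clear between the fingers. I'll refine both angles, then lower and grip.

```bash
python3 - <<'E'
from plant import bot
from h import *
Pw=bot.camera_params("wrist");w=cv2.imread("pics/w1.png")[...,::-1].copy()
m=mask(w,(105,80,40),(120,255,255),(240,100,415,235));e=cv2.fitEllipse(big(m));print("wheel",e,onz(Pw,e[0],.106))
red=mask(w,(0,130,80),(5,255,255),(350,100,400,140))|mask(w,(174,130,80),(180,255,255),(350,100,400,140));c=cen(red);q=onz(Pw,c[0],.032)
print("mark",c,q,np.rad2deg(np.arctan2(*(q[:2]-C)[::-1])),np.hypot(*(q[:2]-C)))
y=mask(w,(20,120,100),(35,255,255),(400,170,445,215));c=cen(y)
for z in(.07,.1):
  q=onz(Pw,c[0],z);print("ptr",c,q,np.rad2deg(np.arctan2(*(q[:2]-C)[::-1])),np.hypot(*(q[:2]-C)))
print(onz(Pw,[[[328,0],[332,197.]]][0],.118))
E
```

```text
wheel ((330.9323425292969, 187.8913116455078), (122.92655944824219, 148.9236602783203), 71.07005310058594) [ 0.56631938 -0.06967504  0.106     ]
mark (array([377.44166667, 123.30833333]), 120) [ 0.64096601 -0.09649704  0.032     ] -16.5582219893149 0.08279965952734569
ptr (array([419.01242236, 193.87163561]), 483) [ 0.60504384 -0.16166445  0.07      ] -63.92156309687143 0.09882558077969208
ptr (array([419.01242236, 193.87163561]), 483) [ 0.60416254 -0.1420748   0.1       ] -58.396439619279384 0.08122021175559244
[[ 0.6773034   0.01776793  0.118     ]
 [ 0.56200435 -0.07059898  0.118     ]]
```

Request:
carry_out(
  steps=[
    [-0.002,0.003,0.07,0,0,0.007],
    [-0.002,0.003,0.14,0,0,0.007],
    [-0.002,0.003,0.205,0,0,0.007],
    [-0.002,0.003,0.205,0,0,0.007],
    [-0.002,0.003,0.205,0,0,0.007],
  ],
)

```text
t: 2.48
eef_pos: [0.5285, -0.0225, 0.1571]
eef_rot: [-0.001, 0.96, 0.278, -0.002]
wrist_force: [-1.1, -0.5, 0.3]
grip_width: 0.039
grip_force: 0.0
```

Request:
carry_out(
  steps=[
    [0,0,0,0,0,0],
    [0,0,0,0,0,0],
    [0,0,0,0,0,0],
    [0,0,0,0,0,0],
    [0,0,0,0,0,0],
    [0,0,0,0,0,0],
  ],
  fingers=0,
  newtons=15,
)

```text
t: 2.98
eef_pos: [0.5291, -0.0225, 0.1597]
eef_rot: [-0.001, 0.961, 0.277, 0.0]
wrist_force: [-1.9, 4.1, 6.8]
grip_width: 0.0141
grip_force: 14.8
```

```bash
python3 - <<'E'
from plant import bot
from h import *
p,R,s=now(bot)
for a in(5.86,11.7,17.6,23.4,29.3,35.1,41):
    r=Ro.from_euler('z',a,degrees=True);q=r.apply(p-np.r_[C,0])+np.r_[C,0];print(row(p,R,q,r*R))
E
```

```text
[-0.012, 0.001, -0.0, 0.0, -0.0, -0.13]
[-0.024, 0.003, -0.0, 0.0, -0.0, -0.26]
[-0.036, 0.006, -0.0, 0.0, -0.001, -0.391]
[-0.047, 0.01, -0.0, 0.001, -0.001, -0.52]
[-0.058, 0.016, -0.0, 0.001, -0.001, -0.651]
[-0.069, 0.023, -0.0, 0.001, -0.001, -0.78]
[-0.078, 0.03, -0.0, 0.001, -0.001, -0.911]
```

Request:
carry_out(
  steps=[
    [-0.012,0.001,0,0,0,-0.13],
    [-0.024,0.003,0,0,0,-0.26],
    [-0.036,0.006,0,0,0,-0.391],
    [-0.047,0.01,0,0,0,-0.52],
    [-0.058,0.016,0,0,0,-0.651],
    [-0.069,0.023,0,0,0,-0.78],
    [-0.078,0.03,0,0,0,-0.911],
    [-0.078,0.03,0,0,0,-0.911],
  ],
)

```text
t: 3.65
eef_pos: [0.5036, -0.0571, 0.1596]
eef_rot: [-0.0, 0.802, 0.598, -0.0]
wrist_force: [-3.1, 1.5, 7.2]
grip_width: 0.014
grip_force: 15.1
```

```bash
cat > look.py <<'E'
from plant import bot
from h import *
p,R,s=now(bot);print(s["t"],p,s["grip_width"])
P=bot.camera_params("top");S=bot.camera_params("scene")
b=bot.camera("top");a=bot.camera("scene");np.savez("ab",a=a,b=b)
U={}
for nm,i,Q,roi in(("t",b,P,(265,125,345,200)),("s",a,S,(170,150,260,230))):
    red=mask(i,(0,130,80),(5,255,255),roi)|mask(i,(174,130,80),(180,255,255),roi);y=mask(i,(20,120,90),(35,255,255),roi)
    if nm=="s":U["sy"],U["sr"]=y,red
    for l,m,zs in(("red",red,(.026,.035)),("yel",y,(.06,.1))):
        if m.any():
            c=cen(m);print(nm,l,c,[(np.rad2deg(np.arctan2(*(onz(Q,c[0],z)[:2]-C)[::-1])).round(1),np.hypot(*(onz(Q,c[0],z)[:2]-C)).round(3)) for z in zs])
v=np.hstack([cv2.resize(b[120:205,260:345],(400,400),interpolation=2),cv2.resize(a[150:235,175:260],(400,400),interpolation=2)])
import time;cv2.imwrite("pics/turn%d.png"%(s["t"]*100),v[...,::-1]);print("pics/turn%d.png"%(s["t"]*100))
E
python3 look.py
```

```text
3.65 [ 0.50363066 -0.0571291   0.15964568] 0.014016609611256394
t yel (array([307.91176471, 137.23529412]), 34) [(np.float64(-16.9), np.float64(0.09)), (np.float64(-14.9), np.float64(0.081))]
s red (array([191.13888889, 202.08333333]), 36) [(np.float64(-15.8), np.float64(0.083)), (np.float64(-8.9), np.float64(0.085))]
s yel (array([188.03571429, 181.94642857]), 56) [(np.float64(-47.0), np.float64(0.091)), (np.float64(-14.1), np.float64(0.084))]
pics/turn365.png
```

View pics/turn365.png

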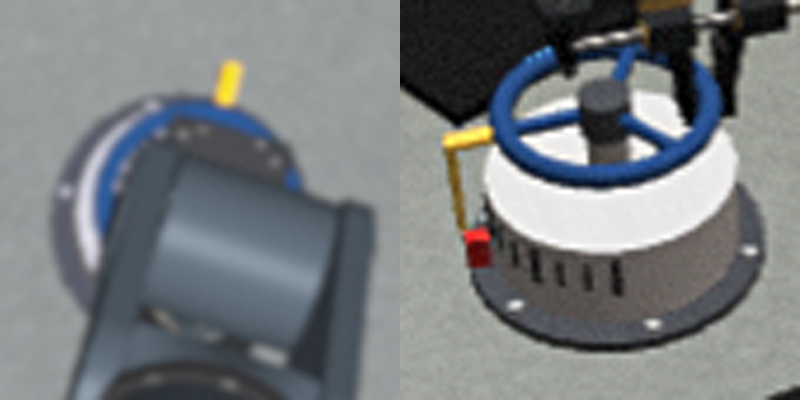

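The pointer's lower tip is at scene pixel (187.8,197.8), just above the red tab at (191.6,202.5). I'll compare these with projections for several angles.

```bash
python3 - <<'E'
from plant import bot
from h import *
S=bot.camera_params("scene")
a=np.load("ab.npz")["a"];roi=(170,150,260,230)
y=mask(a,(20,120,90),(35,255,255),roi);r=mask(a,(0,130,80),(5,255,255),roi)|mask(a,(174,130,80),(180,255,255),roi)
Y=np.argwhere(y)[:,::-1];print("vertical part",[(int(v),Y[Y[:,1]==v][:,0].mean().round(1)) for v in range(180,202) if (Y[:,1]==v).any()])
print(cv2.boundingRect(r),cen(r))
for t in(-22,-19,-16.5,-14,-11):
    d=np.array([np.cos(np.deg2rad(t)),np.sin(np.deg2rad(t))])
    print(t,"ptr z.046,.07",proj(S,[np.r_[C+.0895*d,.046],np.r_[C+.0895*d,.07]]).round(1).tolist(),"mark box",np.round([*proj(S,[np.r_[C+.086*d+s*.005*np.array([-d[1],d[0]]),z] for s in(-1,1) for z in(.015,.037)]).min(0),*proj(S,[np.r_[C+.086*d+s*.005*np.array([-d[1],d[0]]),z] for s in(-1,1) for z in(.015,.037)]).max(0)],1))
E
```

```text
vertical part [(180, np.float64(188.1)), (181, np.float64(186.8)), (182, np.float64(185.0)), (183, np.float64(185.5)), (184, np.float64(186.0)), (185, np.float64(185.5)), (186, np.float64(185.5)), (187, np.float64(186.0)), (188, np.float64(186.0)), (189, np.float64(186.0)), (190, np.float64(186.0)), (191, np.float64(186.5)), (192, np.float64(187.0)), (194, np.float64(187.0)), (197, np.float64(187.5))]
(189, 198, 5, 9) (array([191.13888889, 202.08333333]), 36)
-22 ptr z.046,.07 [[187.5, 194.9], [186.5, 188.2]] mark box [189.  196.  190.2 204.3]
-19 ptr z.046,.07 [[187.7, 196.0], [186.7, 189.3]] mark box [189.1 197.1 190.5 205.3]
-16.5 ptr z.046,.07 [[188.0, 196.9], [186.9, 190.2]] mark box [189.2 198.  190.8 206.2]
-14 ptr z.046,.07 [[188.3, 197.8], [187.2, 191.1]] mark box [189.4 198.8 191.2 207. ]
-11 ptr z.046,.07 [[188.7, 198.8], [187.7, 192.1]] mark box [189.8 199.9 191.7 208. ]
```

Request:
carry_out(
  steps=[
    [0,0,0,0,0,0],
    [0,0,0,0,0,0],
    [0,0,0,0,0,0],
    [0,0,0,0,0,0],
    [0,0,-0.1,0,0,0],
    [0,0,-0.2,0,0,0],
    [0,0,-0.26,0,0,0],
    [0,0,-0.26,0,0,0],
  ],
  fingers=0.45,
)

```text
t: 4.42
eef_pos: [0.508, -0.058, 0.2947]
eef_rot: [0.006, 0.803, 0.596, 0.004]
wrist_force: [1.4, -0.4, 0.4]
grip_width: 0.0389
grip_force: 0.0
```

```bash
python3 - <<'E'
from plant import bot
from h import *
p,R,s=now(bot);print(s["t"],p,np.round(s["joints"],2))
Pw=bot.camera_params("wrist");w=bot.camera("wrist");cv2.imwrite("pics/w2.png",w[...,::-1])
red=mask(w,(0,130,80),(5,255,255),(300,60,460,300))|mask(w,(174,130,80),(180,255,255),(300,60,460,300))
y=mask(w,(20,120,100),(35,255,255),(350,60,460,300))
for n,m,zs in(("red",red,(.03,)),("yel",y,(.07,.09,.1))):
    if m.any():
        c=cen(m);print(n,c,cv2.boundingRect(m))
        for z in zs:q=onz(Pw,c[0],z)[:2]-C;print(np.rad2deg(np.arctan2(q[1],q[0])),np.hypot(*q))
# route
R1=down(60+7.9-60); 
E
```

```text
4.4167 [ 0.50800318 -0.0580248   0.29473029] [-0.33  0.37  1.72  0.    1.04 -0.04]
yel (array([421.5479798 , 199.60732323]), 792) (381, 163, 79, 85)
-30.758440454848678 0.1358717160610374
-28.898517309715032 0.12263747194245234
-27.810095048903886 0.11607708471456672
```

View pics/w2.png

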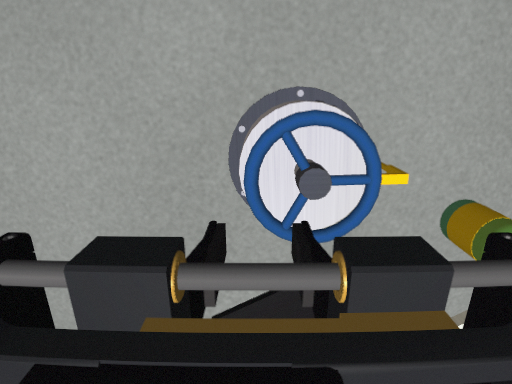

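The marker is hidden under the pointer arm at (395,175), which suggests they are aligned. I'll check the angle with numbers and plan the push.

```bash
cat >> h.py <<'E'
PIV=REAR-.130*RX+[0,0,.015]
def pt(lx,lz,th): # local (from spine lower edge) -> world at tilt th deg
    t=np.deg2rad(th);return PIV+RX*(lx*np.cos(t)-lz*np.sin(t))+np.array([0,0,lx*np.sin(t)+lz*np.cos(t)])
E
python3 look.py; python3 - <<'E'
from plant import bot
from h import *
p,R,s=now(bot);Pw=bot.camera_params("wrist");w=cv2.imread("pics/w2.png")[...,::-1].copy()
m=mask(w,(20,120,100),(35,255,255),(370,150,415,195));Y=np.argwhere(m)[:,::-1];print(cv2.boundingRect(m),cen(m))
for t in(-21,-16.5,-12):
    d=np.array([np.cos(np.deg2rad(t)),np.sin(np.deg2rad(t))]);print(t,proj(Pw,[np.r_[C+.091*d,.106],np.r_[C+.07*d,.106],np.r_[C+.091*d,.043],np.r_[C+.086*d,.037]]).round(1).tolist())
G=down(-7.9)
a=REAR+RX*.06+[0,0,.31];mid=(p+a)/2;mid[2]=.31
print(row(p,R,mid,G),row(mid,G,a,G))
b=pt(130,148,0)+RX*(.0095+.025)+[0,0,.07];print(a,b,row(a,G,b,G))
E
```

```text
4.4667 [ 0.50716111 -0.05778695  0.29303383] 0.03892733315567984
t yel (array([309., 134.]), 3) [(np.float64(-17.2), np.float64(0.101)), (np.float64(-15.5), np.float64(0.092))]
s red (array([191.16666667, 202.08333333]), 36) [(np.float64(-15.8), np.float64(0.083)), (np.float64(-8.9), np.float64(0.085))]
s yel (array([188.16393443, 183.08196721]), 61) [(np.float64(-44.0), np.float64(0.089)), (np.float64(-10.9), np.float64(0.085))]
pics/turn446.png
(381, 163, 28, 22) (array([393.41176471, 175.48235294]), 425)
-21 [[414.5, 189.3], [393.6, 187.8], [388.2, 173.2], [382.0, 171.6]]
-16.5 [[415.9, 182.2], [394.6, 182.3], [389.1, 167.2], [382.9, 166.0]]
-12 [[416.7, 175.0], [395.1, 176.8], [389.6, 161.1], [383.3, 160.4]]
[0.461, -0.075, -0.043, 0.002, 0.0, -0.198] [0.467, -0.003, 0.0, 0.0, 0.0, 0.0]
[0.56574667 0.40593057 0.31      ] [ 18.41216503 129.01813657 148.085     ] [259.689, -0.0, -295.55, 0.0, 0.0, 0.0]
```

Request:
carry_out(
  steps=[
    [0.461,-0.075,-0.043,0,0,-0.198],
    [0.461,-0.075,-0.043,0,0,-0.198],
    [0.461,-0.075,-0.043,0,0,-0.198],
    [0.461,-0.075,-0.043,0,0,-0.198],
    [0.461,-0.075,-0.043,0,0,-0.198],
    [0.461,-0.075,-0.043,0,0,-0.198],
    [0.461,-0.075,-0.043,0,0,-0.198],
  ],
  fingers=0,
)

```text
t: 5.15
eef_pos: [0.5346, 0.1792, 0.3075]
eef_rot: [-0.002, 0.752, 0.659, -0.0]
wrist_force: [0.4, -0.9, 0.2]
grip_width: 0.003
grip_force: 0.0
```

Request:
carry_out(
  steps=[
    [0.467,-0.003,0,0,0,0],
    [0.467,-0.003,0,0,0,0],
    [0.467,-0.003,0,0,0,0],
    [0.467,-0.003,0,0,0,0],
    [0.467,-0.003,0,0,0,0],
    [0.467,-0.003,0,0,0,0],
    [0.467,-0.003,0,0,0,0],
  ],
)

```text
t: 5.73
eef_pos: [0.5651, 0.4101, 0.3061]
eef_rot: [-0.001, 0.753, 0.658, -0.001]
wrist_force: [0.7, -0.1, -0.8]
grip_width: 0.0004
grip_force: 0.0
```

```bash
python3 - <<'E'
from plant import bot
from h import *
p,R,s=now(bot);print(p,s["grip_width"],s["joints"])
G=down(-7.9)
b=pt(.130,.148,0)+RX*(.0095+.025)+[0,0,.07];print(b,row(p,R,b,G))
p,R=b,G
for th in(0,5,10,15,20,25,30,35,40,44):
    print(th,row(p,R,pt(.130,.148,th)+RX*.0095+[0,0,.07],G)[:3])
Pw=bot.camera_params("wrist");w=bot.camera("wrist");cv2.imwrite("pics/w3.png",w[...,::-1])
print(proj(Pw,[pt(.13,.16,0)+k*RY*.02 for k in(-1,1)]))
E
```

```text
[0.56513206 0.41008674 0.30610625] 0.00041803856355027873 [0.46745898 0.61852799 1.21350663 0.0018939  1.31205618 0.60065792]
[0.56224184 0.38067258 0.233     ] [-0.059, 0.003, 0.146, -0.004, -0.0, 0.005]
0 [-0.05, 0.0, 0.0]
5 [-0.077, -0.0, -0.022]
10 [-0.105, -0.0, -0.041]
15 [-0.135, -0.0, -0.057]
20 [-0.167, 0.0, -0.071]
25 [-0.199, 0.0, -0.082]
30 [-0.233, 0.0, -0.09]
35 [-0.267, 0.0, -0.096]
40 [-0.301, 0.0, -0.098]
44 [-0.329, 0.0, -0.098]
[[284.45092901 273.85899455]
 [237.25437371 273.61285212]]
```

View pics/w3.png

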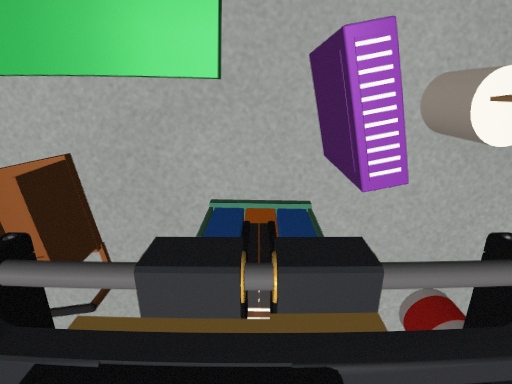

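The fingers at column 260 are centred on the orange cassette, whose rear foot is at (261,215). I'll lower behind it and push along the arc.

Request:
carry_out(
  steps=[
    [-0.02,0.003,0.07,0,0,0],
    [-0.059,0.003,0.146,0,0,0.005],
    [-0.059,0.003,0.146,0,0,0.005],
    [-0.059,0.003,0.146,0,0,0.005],
  ],
)

```text
t: 6.12
eef_pos: [0.5615, 0.3732, 0.2328]
eef_rot: [-0.001, 0.756, 0.654, -0.005]
wrist_force: [0.4, 0.7, 0.5]
grip_width: 0.0007
grip_force: 0.0
```

Request:
carry_out(
  steps=[
    [-0.03,0,0,0,0,0],
    [-0.05,0,0,0,0,0],
    [-0.064,0,-0.011,0,0,0],
    [-0.077,0,-0.022,0,0,0],
    [-0.091,0,-0.032,0,0,0],
    [-0.105,0,-0.041,0,0,0],
    [-0.12,0,-0.049,0,0,0],
    [-0.135,0,-0.057,0,0,0],
  ],
)

```text
t: 6.78
eef_pos: [0.5539, 0.3093, 0.2663]
eef_rot: [0.0, 0.755, 0.655, 0.001]
wrist_force: [0.0, 0.9, -0.0]
grip_width: 0.0005
grip_force: 0.4
```

```bash
python3 - <<'E'
from plant import bot
from h import *
p,R,s=now(bot);print(p,s["wrist_force"],s["grip_width"])
a=bot.camera("scene");b=bot.camera("top")
cv2.imwrite("pics/tip1.png",np.hstack([cv2.resize(a[170:320,230:380],(400,400),interpolation=2),cv2.resize(b[110:230,130:250],(400,400),interpolation=2)])[...,::-1])
G=down(-7.9)
for th in(18,21,24,27,30,34,38,42,45):
    print(th,row(p,R,pt(.130,.148,th)+RX*.0095+[0,0,.07],G)[:3])
E
```

```text
[0.55387033 0.30930296 0.26630424] [ 0.04935912  0.92071421 -0.03381722] 0.0005262804230235561
18 [-0.011, -0.003, 0.001]
21 [-0.03, -0.003, -0.007]
24 [-0.049, -0.003, -0.014]
27 [-0.069, -0.003, -0.019]
30 [-0.089, -0.003, -0.024]
34 [-0.116, -0.003, -0.028]
38 [-0.144, -0.002, -0.031]
42 [-0.171, -0.002, -0.031]
45 [-0.192, -0.002, -0.031]
```

View pics/tip1.png

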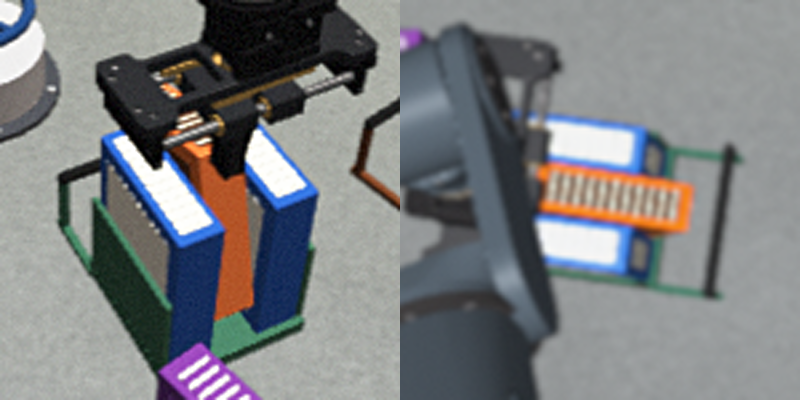

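The orange cassette is tipping forward about 20°: in the right-hand crop its top has shifted towards the bar (690,200). Both blue cassettes are still standing. I'll keep pushing.

Request:
carry_out(
  steps=[
    [-0.02,-0.003,-0.004,0,0,0],
    [-0.04,-0.003,-0.01,0,0,0],
    [-0.06,-0.003,-0.017,0,0,0],
    [-0.08,-0.003,-0.022,0,0,0],
    [-0.1,-0.003,-0.026,0,0,0],
    [-0.116,-0.003,-0.029,0,0,0],
    [-0.13,-0.003,-0.031,0,0,0],
    [-0.144,-0.003,-0.032,0,0,0],
  ],
)

```text
t: 7.55
eef_pos: [0.5419, 0.2377, 0.2813]
eef_rot: [-0.0, 0.756, 0.655, -0.0]
wrist_force: [-0.5, 0.2, 0.1]
grip_width: 0.0004
grip_force: 0.0
```

Request:
carry_out(
  steps=[
    [-0.012,0,0,0,0,0],
    [-0.024,0,0,0,0,0],
    [-0.036,0,0,0,0,0],
    [-0.048,0,0,0,0,0],
    [-0.054,0,0,0,0,0],
    [-0.054,0,0,0,0,0],
    [-0.054,0,0,0,0,0],
    [-0.054,0,0,0,0,0],
  ],
)

```text
t: 8.22
eef_pos: [0.5385, 0.2124, 0.2816]
eef_rot: [0.0, 0.755, 0.655, 0.001]
wrist_force: [0.3, 2.2, 2.8]
grip_width: 0.0001
grip_force: 1.6
```

Request:
carry_out(
  steps=[
    [0.05,0,-0.02,0,0,0],
    [0.1,0,-0.08,0,0,0],
    [0.1,0,-0.16,0,0,0],
    [0.1,0,-0.2,0,0,0],
    [0.1,0,-0.2,0,0,0],
  ],
)

```text
t: 8.63
eef_pos: [0.5473, 0.2627, 0.3866]
eef_rot: [0.003, 0.755, 0.656, 0.005]
wrist_force: [1.1, 0.1, 1.0]
grip_width: 0.0004
grip_force: 0.0
```

```bash
python3 - <<'E'
from plant import bot
from h import *
p,R,s=now(bot);print(s["t"],p,s["wrist_force"],s["joints"])
S=bot.camera_params("scene");P=bot.camera_params("top")
a=bot.camera("scene");b=bot.camera("top");np.savez("ab",a=a,b=b)
# predicted corners for tilts drawn on top view
v=cv2.resize(b[110:230,130:250],(400,400),interpolation=2);u=cv2.resize(a[170:320,230:380],(400,400),interpolation=2)
for th,c in((45,(255,0,0)),(50,(0,255,0))):
    X=[pt(l,.16,th)+k*RY*.02 for l,k in((0,-1),(.13,-1),(.13,1),(0,1))]
    cv2.polylines(v,[((proj(P,X)-[130,110])*400/120).astype(int)],True,c)
    cv2.polylines(u,[((proj(S,X)-[230,170])*400/150).astype(int)],True,c)
cv2.imwrite("pics/tip2.png",np.hstack([u,v])[...,::-1])
E
```

```text
8.6333 [0.54732718 0.26266528 0.38658699] [1.10379192 0.14544911 0.95294294] [ 2.63896417e-01  4.09379943e-01  1.36593994e+00 -8.46528154e-04
  1.35573787e+00  4.04396016e-01]
```

View pics/tip2.png

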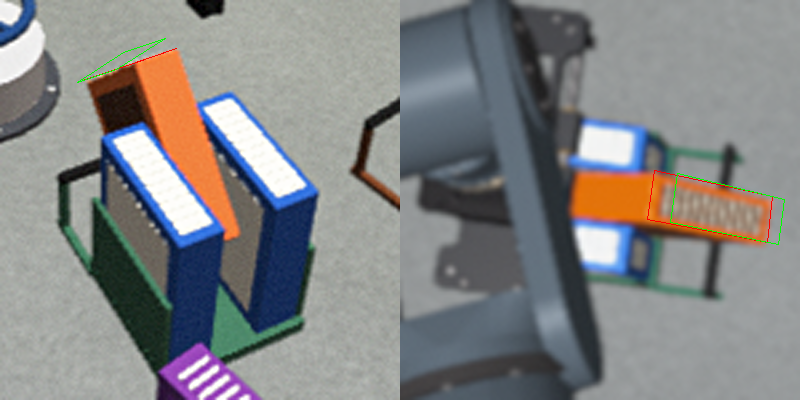

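The tilt matches the 45° outline in both views (red box; top corners at about (770,240)), and the blue cassettes stand upright. Next I plan the tilted grip.

```bash
cat >> h.py <<'E'
def tool(th):
    t=np.deg2rad(th);z=np.array([0,0,-np.cos(t)])+np.sin(t)*RX;y=-RY;return Ro.from_matrix(np.stack([np.cross(y,z),y,z],1))
E
python3 - <<'E'
from plant import bot
from h import *
p,R,s=now(bot)
T=tool(45.5);tz=T.as_matrix()[:,2];g=pt(.065,.122,45.5);pre=g-tz*(.051+.09);print(g,pre,tz)
w=pre+[0,0,.06];m=(p+w)/2;M=tool(23)
print(row(p,R,m,M));print(row(m,M,w,T));print(row(w,T,pre,T),row(pre,T,g-tz*.051,T))
E
```

```text
[0.53393411 0.17666977 0.14687221] [0.52011154 0.0770559  0.24570042] [ 0.09803238  0.70648132 -0.70090926]
[-0.186, 0.001, 0.076, 0.002, 0.512, -0.004]
[-0.201, 0.001, -0.003, -0.0, 0.5, -0.0]
[-0.086, 0.0, 0.084, 0.0, 0.0, 0.0] [0.0, 0.0, 0.18, 0.0, 0.0, 0.0]
```

Request:
carry_out(
  steps=[
    [-0.186,0,0.076,0,0.512,0],
    [-0.186,0,0.076,0,0.512,0],
    [-0.186,0,0.076,0,0.512,0],
    [-0.186,0,0.076,0,0.512,0],
    [-0.186,0,0.076,0,0.512,0],
  ],
  fingers=0.75,
)

```text
t: 9.15
eef_pos: [0.5305, 0.1666, 0.34]
eef_rot: [-0.133, 0.743, 0.639, 0.148]
wrist_force: [-1.0, -0.1, 0.1]
grip_width: 0.0261
grip_force: 0.0
```

Request:
carry_out(
  steps=[
    [-0.201,0,-0.003,0,0.5,0],
    [-0.201,0,-0.003,0,0.5,0],
    [-0.201,0,-0.003,0,0.5,0],
    [-0.201,0,-0.003,0,0.5,0],
    [-0.201,0,-0.003,0,0.5,0],
    [-0.201,0,-0.003,0,0.5,0],
  ],
)

```text
t: 9.65
eef_pos: [0.5188, 0.0773, 0.3043]
eef_rot: [-0.254, 0.697, 0.604, 0.291]
wrist_force: [0.9, 0.3, -0.6]
grip_width: 0.0624
grip_force: 0.0
```

```bash
python3 - <<'E'
from plant import bot
from h import *
p,R,s=now(bot);T=tool(45.5);tz=T.as_matrix()[:,2];g=pt(.065,.122,45.5);pre=g-tz*(.051+.09)
print(s["t"],p,np.round(s["joints"],2),s["grip_width"],row(p,R,pre,T))
Pw=bot.camera_params("wrist");w=bot.camera("wrist").copy()
X=[pt(l,.16,45.5)+k*RY*.02 for l,k in((0,-1),(.13,-1),(.13,1),(0,1))]
cv2.polylines(w,[proj(Pw,X).astype(int)],True,(255,0,0))
cv2.imwrite("pics/w4.png",w[...,::-1])
E
```

```text
9.65 [0.51883747 0.07733388 0.30427632] [-0.4   0.45  1.79  0.8   1.27 -0.66] 0.06238403911216565 [-0.084, 0.003, 0.082, 0.001, 0.0, -0.007]
```

View pics/w4.png

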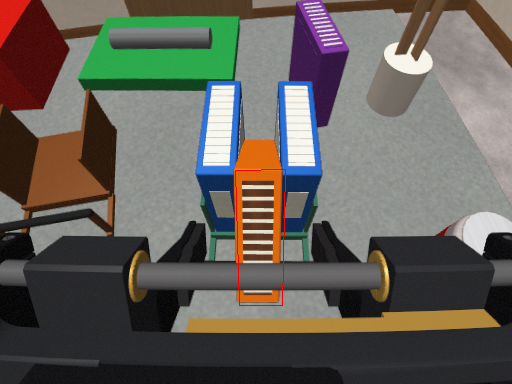

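The predicted top face (red box, columns 236–284) matches the orange top within 1–2 px, and the fingers straddle it. Going in to grip.

Request:
carry_out(
  steps=[
    [-0.084,0.003,0.082,0,0,-0.007],
    [-0.084,0.003,0.082,0,0,-0.007],
    [-0.084,0.003,0.082,0,0,-0.007],
    [-0.084,0.003,0.12,0,0,-0.007],
    [-0.084,0.003,0.17,0,0,-0.007],
    [-0.084,0.003,0.22,0,0,-0.007],
    [-0.084,0.003,0.262,0,0,-0.007],
    [-0.084,0.003,0.262,0,0,-0.007],
  ],
)

```text
t: 10.37
eef_pos: [0.5284, 0.1443, 0.1832]
eef_rot: [-0.255, 0.693, 0.608, 0.292]
wrist_force: [-0.2, 1.2, -0.5]
grip_width: 0.0654
grip_force: 0.0
```

Request:
carry_out(
  steps=[
    [0,0,0,0,0,0],
    [0,0,0,0,0,0],
    [0,0,0,0,0,0],
    [0,0,0,0,0,0],
    [0,0,0,0,0,0],
    [0,0,0,0,0,0],
    [0,0,0,0,0,0],
    [0,0,0,0,0,0],
  ],
  fingers=0,
  newtons=40,
)

```text
t: 11.03
eef_pos: [0.5299, 0.1401, 0.1842]
eef_rot: [-0.253, 0.695, 0.606, 0.294]
wrist_force: [-0.9, -1.8, 5.4]
grip_width: 0.0395
grip_force: 39.9
```

```bash
python3 - <<'E'
from plant import bot
from h import *
p,R,s=now(bot);print(s["t"],p,s["wrist_force"],s["grip_width"],s["grip_force"])
T=tool(45.5);tz=T.as_matrix()[:,2];print("err",p-(pt(.065,.122,45.5)-tz*.051))
print([row(p,R,p+[0,0,h],R)[:3] for h in (.03,.1,.2)])
E
```

```text
11.0333 [0.52990021 0.14005252 0.18419145] [-0.92125176 -1.75789178  5.41254025] 0.039461148198757914 39.92966390680522
err [ 0.00096575 -0.00058671  0.00157287]
[[0.043, 0.0, -0.042], [0.143, 0.001, -0.14], [0.286, 0.002, -0.28]]
```

Request:
carry_out(
  steps=[
    [0.02,0,-0.02,0,0,0],
    [0.055,0,-0.055,0,0,0],
    [0.09,0,-0.09,0,0,0],
    [0.13,0,-0.13,0,0,0],
    [0.17,0,-0.17,0,0,0],
    [0.21,0,-0.21,0,0,0],
    [0.25,0,-0.25,0,0,0],
    [0.286,0,-0.28,0,0,0],
  ],
)

```text
t: 11.7
eef_pos: [0.5286, 0.1403, 0.3848]
eef_rot: [-0.252, 0.695, 0.606, 0.293]
wrist_force: [1.6, 0.0, -2.6]
grip_width: 0.0398
grip_force: 39.9
```

```bash
python3 - <<'E'
from plant import bot
from h import *
p,R,s=now(bot);print(s["t"],p,s["wrist_force"],s["grip_width"],s["grip_force"],np.round(s["joints"],2))
a=bot.camera("scene");b=bot.camera("top")
cv2.imwrite("pics/lift.png",np.hstack([cv2.resize(a[80:330,150:400],(400,400),interpolation=2),cv2.resize(b[60:230,140:310],(400,400),interpolation=2)])[...,::-1])
# rotate upright keeping yaw -7.9, moving to -y ; then to tray yaw
tr=np.array([.498,-.350]);
E
```

```text
11.7 [0.52864438 0.1403125  0.38482431] [ 1.61617753  0.00272086 -2.55121883] 0.039806088678435485 39.92222584085539 [-0.27  0.34  1.7   0.81  1.33 -0.43]
```

View pics/lift.png

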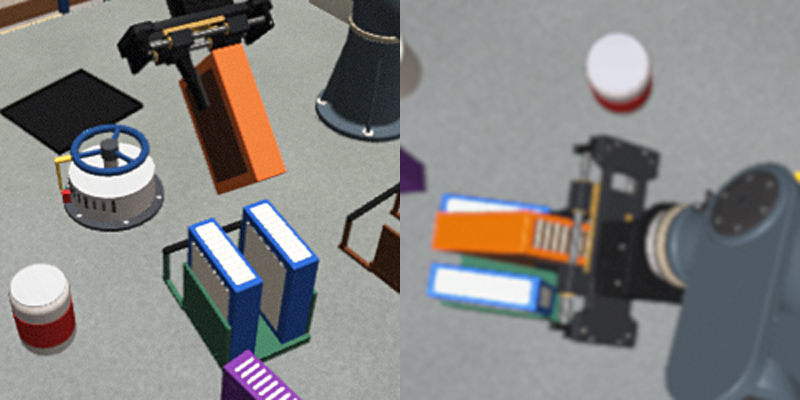

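The cassette is held clear of the rack, both blue cassettes stand, and the wheel is unchanged. That makes 11 pictures viewed, one over the limit of 10, so from here I go by numbers only.

```bash
python3 - <<'E'
from plant import bot
from h import *
p,R,s=now(bot)
tr=np.array([.498,-.350,.385]);A=np.array([.52,-.02,.385]);B=np.array([.51,-.2,.385])
for q,M in((A,tool(23)),(B,tool(0)),(tr,tool(0))):
    print(row(p,R,q,M));p,R=q,M
E
```

```text
[-0.228, 0.024, -0.226, 0.013, -0.499, 0.008]
[-0.331, 0.03, -0.14, -0.0, -0.511, 0.0]
[-0.3, 0.017, 0.0, 0.0, 0.0, 0.0]
```

Request:
carry_out(
  steps=[
    [-0.03,0.003,-0.03,0,-0.07,0],
    [-0.065,0.007,-0.065,0,-0.14,0],
    [-0.1,0.01,-0.1,0,-0.21,0],
    [-0.135,0.014,-0.134,0,-0.28,0],
    [-0.17,0.018,-0.168,0,-0.36,0],
    [-0.2,0.021,-0.2,0,-0.43,0],
    [-0.228,0.024,-0.226,0,-0.5,0],
    [-0.228,0.024,-0.226,0,-0.5,0],
  ],
)

```text
t: 12.47
eef_pos: [0.5186, -0.0223, 0.3798]
eef_rot: [-0.129, 0.74, 0.643, 0.15]
wrist_force: [0.4, 1.4, -3.3]
grip_width: 0.0398
grip_force: 39.9
```

Request:
carry_out(
  steps=[
    [-0.04,0.004,-0.02,0,-0.06,0],
    [-0.09,0.008,-0.04,0,-0.14,0],
    [-0.14,0.012,-0.06,0,-0.22,0],
    [-0.19,0.017,-0.08,0,-0.3,0],
    [-0.24,0.022,-0.1,0,-0.38,0],
    [-0.29,0.026,-0.12,0,-0.45,0],
    [-0.331,0.03,-0.14,0,-0.511,0],
    [-0.331,0.03,-0.14,0,-0.511,0],
  ],
)

```text
t: 13.13
eef_pos: [0.5086, -0.2021, 0.3793]
eef_rot: [0.001, 0.755, 0.656, 0.0]
wrist_force: [-0.1, 1.0, -2.2]
grip_width: 0.0397
grip_force: 39.9
```

Request:
carry_out(
  steps=[
    [-0.04,0.002,0,0,0,0],
    [-0.09,0.005,0,0,0,0],
    [-0.14,0.008,0,0,0,0],
    [-0.19,0.011,0,0,0,0],
    [-0.24,0.014,0,0,0,0],
    [-0.28,0.016,0,0,0,0],
    [-0.3,0.017,0,0,0,0],
    [-0.3,0.017,0,0,0,0],
  ],
)

```text
t: 13.8
eef_pos: [0.4961, -0.3507, 0.3792]
eef_rot: [-0.0, 0.755, 0.656, 0.002]
wrist_force: [-0.6, -0.1, -0.9]
grip_width: 0.0397
grip_force: 39.9
```

```bash
python3 - <<'E'
from plant import bot
from h import *
p,R,s=now(bot);print(s["t"],p,s["wrist_force"],s["torque"],s["grip_width"],s["grip_force"])
print(row(p,R,[.498,-.350,.2],tool(0)))
a=bot.camera("scene");S=bot.camera_params("scene");cv2.imwrite("pics/t.png",a[...,::-1])
m=mask(a,(5,140,80),(20,255,255),(100,30,330,300));c=big(m);print(cv2.contourArea(c),cv2.approxPolyDP(c,3,True)[:,0].tolist())
G=p-[0,0,.051];X=[G+RX*l+RY*k+[0,0,z] for z in(.038,-.122) for l,k in((-.065,-.02),(.065,-.02),(.065,.02),(-.065,.02))];print(proj(S,X).round(0).tolist())
E
```

```text
13.8 [ 0.49613118 -0.35067468  0.37917847] [-0.59696743 -0.06822502 -0.87652077] [-0.03420598  0.06061515  0.01178247] 0.03974519753032105 39.923030335921794
[0.001, 0.003, 0.358, 0.003, -0.004, -0.003]
814.5 [[183, 38], [191, 50], [184, 51], [175, 45], [183, 57], [186, 99], [193, 103], [201, 101], [199, 73], [204, 72], [205, 79], [213, 72], [212, 68], [197, 69], [196, 50]]
[[169.0, 37.0], [183.0, 52.0], [197.0, 49.0], [182.0, 34.0], [176.0, 86.0], [189.0, 104.0], [202.0, 101.0], [188.0, 83.0]]
```

The cassette's lower edge is where an upright one should be, so it hasn't slipped. Lowering.

Request:
carry_out(
  steps=[
    [0,0.003,0.04,0,0,0],
    [0,0.003,0.09,0,0,0],
    [0,0.003,0.15,0,0,0],
    [0,0.003,0.21,0,0,0],
    [0,0.003,0.27,0,0,0],
    [0,0.003,0.32,0,0,0],
    [0,0.003,0.358,0,0,0],
    [0,0.003,0.358,0,0,0],
  ],
)

```text
t: 14.52
eef_pos: [0.497, -0.3455, 0.1976]
eef_rot: [-0.005, 0.754, 0.657, 0.002]
wrist_force: [-1.1, 0.7, -2.9]
grip_width: 0.0398
grip_force: 39.9
```

Request:
carry_out(
  steps=[
    [0,0,0.008,0,0,0],
    [0,0,0.016,0,0,0],
    [0,0,0.024,0,0,0],
    [0,0,0.03,0,0,0],
    [0,0,0.034,0,0,0],
    [0,0,0.034,0,0,0],
    [0,0,0.034,0,0,0],
    [0,0,0.034,0,0,0],
  ],
)

```text
t: 15.18
eef_pos: [0.4989, -0.35, 0.1855]
eef_rot: [0.002, 0.754, 0.657, 0.002]
wrist_force: [-0.2, 0.3, -2.2]
grip_width: 0.0396
grip_force: 39.9
```

Request:
carry_out(
  steps=[
    [0,0,0.004,0,0,0],
    [0,0,0.008,0,0,0],
    [0,0,0.008,0,0,0],
    [0,0,0.008,0,0,0],
  ],
)

```text
t: 15.52
eef_pos: [0.4988, -0.3497, 0.181]
eef_rot: [0.001, 0.754, 0.657, 0.002]
wrist_force: [0.4, 1.0, -1.4]
grip_width: 0.0397
grip_force: 39.9
```

Request:
carry_out(
  steps=[
    [0,0,0.004,0,0,0],
    [0,0,0.005,0,0,0],
    [0,0,0.005,0,0,0],
    [0,0,0.005,0,0,0],
  ],
)

```text
t: 15.85
eef_pos: [0.4989, -0.3495, 0.1807]
eef_rot: [0.001, 0.754, 0.657, 0.002]
wrist_force: [-2.0, 2.9, 9.7]
grip_width: 0.0396
grip_force: 39.9
```

Contact at about 10 N. Releasing and retreating straight up.

Request:
carry_out(
  steps=[
    [0,0,0,0,0,0],
    [0,0,0,0,0,0],
    [0,0,0,0,0,0],
    [0,0,0,0,0,0],
    [0,0,0,0,0,0],
    [0,0,0,0,0,0],
    [0,0,0,0,0,0],
    [0,0,0,0,0,0],
  ],
  fingers=0.75,
)

```text
t: 16.52
eef_pos: [0.4988, -0.3498, 0.1785]
eef_rot: [0.001, 0.754, 0.657, 0.002]
wrist_force: [0.1, 0.4, 0.0]
grip_width: 0.0649
grip_force: 0.0
```

Request:
carry_out(
  steps=[
    [0,0,-0.03,0,0,0],
    [0,0,-0.08,0,0,0],
    [0,0,-0.14,0,0,0],
    [0,0,-0.2,0,0,0],
    [0,0,-0.26,0,0,0],
    [0,0,-0.32,0,0,0],
    [0,0,-0.36,0,0,0],
    [0,0,-0.36,0,0,0],
  ],
)

```text
t: 17.18
eef_pos: [0.4997, -0.3513, 0.3642]
eef_rot: [0.007, 0.754, 0.657, 0.002]
wrist_force: [0.8, -0.6, -0.0]
grip_width: 0.0652
grip_force: 0.0
```

Request:
carry_out(
  steps=[
    [-0.04,0,0,0,0,0],
    [-0.1,0,0,0,0,0],
    [-0.16,0,0,0,0,0],
    [-0.22,0,0,0,0,0],
    [-0.28,0,0,0,0,0],
    [-0.3,0,0,0,0,0],
    [-0.3,0,0,0,0,0],
  ],
)

```text
t: 17.77
eef_pos: [0.4763, -0.5007, 0.3565]
eef_rot: [0.0, 0.755, 0.655, 0.001]
wrist_force: [0.2, 0.1, -0.2]
grip_width: 0.0656
grip_force: 0.0
```

```bash
python3 look.py; python3 - <<'E'
from plant import bot
from h import *
z=np.load("ab.npz");a,b=z["a"],z["b"];P=bot.camera_params("top");S=bot.camera_params("scene")
m=mask(b,(5,120,90),(20,255,255),(330,120,450,260));c=cen(m);print("top orange",c,onz(P,c[0],.164),cv2.minAreaRect(big(m)))
X=[np.r_[.498,-.350,.164]+RX*l+RY*k for l,k in((-.065,-.02),(.065,-.02),(.065,.02),(-.065,.02))];print(proj(P,X).round(1).tolist())
m=mask(b,(100,80,60),(125,255,255),(145,135,215,200));r=cv2.minAreaRect(np.argwhere(m)[:,::-1].astype(np.float32));print("block",r)
E
```

```text
17.7667 [ 0.47628783 -0.50073086  0.35652589] 0.06557281009383568
t yel (array([308.0625 , 137.46875]), 32) [(np.float64(-17.3), np.float64(0.089)), (np.float64(-15.4), np.float64(0.081))]
s red (array([191.21875, 202.     ]), 32) [(np.float64(-16.0), np.float64(0.083)), (np.float64(-9.1), np.float64(0.085))]
s yel (array([188.12068966, 182.98275862]), 58) [(np.float64(-44.2), np.float64(0.09)), (np.float64(-11.2), np.float64(0.085))]
pics/turn1776.png
top orange (array([390.94117647, 182.00158983]), 629) [ 0.49914307 -0.31752945  0.164     ] ((394.3070983886719, 181.29177856445312), (60.00296401977539, 19.068187713623047), 3.7313973903656006)
[[425.7, 178.2], [380.4, 172.3], [378.9, 186.4], [424.3, 192.2]]
block ((180.41000366210938, 167.1300048828125), (54.02295684814453, 45.96194076538086), 8.13010311126709)
```

The pointer is at about -16° with the marker at -16°. The cassette stands in the tray where expected, and the blue cassettes haven't moved. Handing in.

```bash
python3 -c "
from plant import bot
print(bot.finish_job())"
```

```text
the job is handed in; nothing more can be done
None
```

The job is handed in, with no verdict returned: by my last measurements the pointer is over the red marker (both at about -16°), the orange cassette stands in the middle of the tray and the blue ones have not moved, but I viewed 11 pictures against the limit of 10.

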